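# Paste the last block on a relief board

### The job

Finish the relief board: take the round brush from the rack, dip most of its bristles' length into the small white paste pot, then touch the bristle tip to the middle of the bare place on the board. Hang the brush back upright in its own slot in the rack, then set the loose square block flat in the bare place, centred and in line with its neighbours. Do not tip or shift the pot, the glass jar, the tin of brushes, the flat brush or the loose round disc.

Things in the scene. Friction and masses are not known exactly. Their poses are not given: they have to be found in the camera images.
- brush: round brush, 165 mm, upright in either rack slot, tip down. Origin: bristle tip; z up the brush: black bristles 0 to 30 mm (12 mm across, 8 at the tip), steel ferrule to 75 mm (10 across), dark round collar to 81 mm (28 across) that rests on the rack's plate, round wooden handle to 165 mm (13 across), where it is held. Rigid throughout, 35 g
- rack: fixed wooden rack; origin: centre of its foot on the table. Level plate, top 110 mm up, 8 mm thick, x -26 to 32, y -85 to 85 mm; two slots 17 mm wide at y -35 and 35, open to -x, from x -26 to 10. A brush hangs by its collar at x = 0 of each, tip 35 mm above the table; bristles and ferrule pass the slot from above or from -x. Nothing but brushes above the plate
- flat_brush: the other brush, in the other slot; to be left alone. Same heights as the round brush, but a flat handle 24 x 8 mm, a square collar 28 mm wide and a square-cut head 12 x 9 mm. Origin: its tip
- pot: small loose open pot of white ceramic, 55 mm high, 62 mm across, mouth 54 mm across, wall 4 mm, inner floor 6 mm above the table; empty, about 250 g. Origin: centre of its underside
- jar: open glass jar, loose, 95 mm high, 76 mm across; wider and taller than the pot; to be left alone. Origin: centre of its underside
- tin: steel can with three brush handles leaning in it (one piece), loose, 66 mm across, can 100 mm high, handle ends up to 155 mm high and within its width; to be left alone. Origin: centre of its underside
- board: fixed plywood board, 170 (x) x 150 (y) x 8 mm, lying on the table. Origin: centre of its underside. It carries six places in a grid: x = -50, 0, +50 mm and y = -39, +39 mm; five hold glued blocks, one is bare
- bare: the bare place: a pale square 38 x 38 mm with a thin dark outline, flat on the board, any one of the six places. Origin: its centre, on the board's top (8 mm above the table); axes as the board's
- glued0: one of five square wooden blocks, 38 x 38 x 18 mm high, glued fast on the board in line with it; origin: centre of its underside, on the board's top
- glued1: one of five square wooden blocks, 38 x 38 x 18 mm high, glued fast on the board in line with it; origin: centre of its underside, on the board's top
- glued2: one of five square wooden blocks, 38 x 38 x 18 mm high, glued fast on the board in line with it; origin: centre of its underside, on the board's top
- glued3: one of five square wooden blocks, 38 x 38 x 18 mm high, glued fast on the board in line with it; origin: centre of its underside, on the board's top
- glued4: one of five square wooden blocks, 38 x 38 x 18 mm high, glued fast on the board in line with it; origin: centre of its underside, on the board's top
- block: loose square wooden block, 38 x 38 x 18 mm high, about 20 g, lying flat on the table like those on the board. Origin: centre of its underside; x, y square to its sides; all four ways round are alike
- disc: loose round wooden disc, 52 mm across, 12 mm high, lying on the table; to be left alone. Origin: centre of its underside

How it is judged (in metres and radians):
On the way, in this order (a step that is already met when the one before it is completed fails the run):
1. the round brush's tip is dipped into the pot, at least 15 mm below its rim (horizontal distance between brush and pot below 0.026 m and z of brush in the frame of pot between 0 and 0.04 m), for 0.1 s.
2. the brush's tip touches the board within 12 mm of the centre of the bare place (horizontal distance between brush and bare below 0.012 m and contact force between brush and board above 0.2 N and z of brush in the frame of board below 0.012 m), for 0.05 s.
3. the brush hangs upright in its own slot again, let go (distance of brush from where it was at the start of the episode below 0.015 m and angle between brush's own z axis and vertical below 0.15 rad and contact force between brush and rack above 0.02 N and contact force between the fingers and brush below 0.05 N and linear speed of brush below 0.03 m/s), for 0.2 s.
At the end, for the whole second after the job is handed in: The block lies flat on the board at rest, within 6 mm of the centre of the bare place and within 0.14 rad of square with the board; the round brush hangs in its own slot, upright within 0.15 rad, its tip within 15 mm of where it started (horizontal distance between block and bare below 0.006 m and z of block in the frame of board between 0.005 and 0.011 m and angle between block's own z axis and vertical below 0.08 rad and (angle between the x axis of block and the x axis of board, either way round below 0.14 rad or angle between the x axis of block and the y axis of board, either way round below 0.14 rad) and linear speed of block below 0.02 m/s and distance of brush from where it was at the start of the episode below 0.015 m and angle between brush's own z axis and vertical below 0.15 rad and contact force between brush and rack above 0.02 N); the robot touches nothing.
It fails at once if the paste pot is shifted more than 20 mm or tipped more than 0.2 rad (distance of pot from where it was at the start of the episode above 0.02 m or angle between pot's own z axis and vertical above 0.2 rad).
It fails at once if the glass jar, the tin, the flat brush or the disc is shifted more than 20 mm, or one of the first three is tipped more than 0.25 rad (distance of any of jar, tin, flat_brush, disc from where it was at the start of the episode above 0.02 m or angle between any of jar, tin, flat_brush's own z axis and vertical above 0.25 rad).
It also fails if it takes over 70 s, if anything falls off the work surface, if the arm or the gripper's body presses on something with over 40 N, if the wrist force passes 120 N, or if a joint passes its speed limit or range.

### The arm

A 6-joint arm with a two-finger parallel gripper is mounted at the origin on the work surface. World frame = base frame: x ahead of the robot, y to its left, z up, the work surface at z = 0. Lengths are in m, angles in degrees, forces in N, time in s.
With the tool pointing down it reaches from about 0.4 to 0.825 m from the base axis. Payload 7 kg.
Tool frame: the origin (TCP) lies midway between the tips of the shut fingers; the grasp point (between the pads) lies 19 mm behind it; z points along the fingers, y is the line along which they close (so a half turn about z gives the same grasp; the last joint's range is limited). The gripper opens to 88 mm and grips with 3 to 60 N. Pads are 19 mm wide; open, the fingers measure 130 mm over their backs; the gripper's body (78 mm by 193 mm) begins 47 mm behind the grasp point.
Start: joints at [-60.728, 20.546, 0.682, 0, -70.136, -16.507], TCP at [0.149, -0.658, 0.227] pointing down, gripper open.
Joint ranges: [-176.03, 176.03], [-82.01, 121.73], [-58.28, 71.71], [-173.87, 95.51], [-174.79, -0.11], [-173.66, 173.66]. Speed limits (degrees/s): [136.94, 136.94, 172.46, 180, 180, 180].

### API

Orientations are given as [roll, pitch, yaw] about the fixed x, y, z axes, in that order (R = Rz(yaw) Ry(pitch) Rx(roll)).
In Python, from plant import get_state, optics, order gives the robot as it stands. The module is installed in compiled form; this text tells all that it offers.
- The arm moves only by the tool send_rows, never from a script. Its argument "moves" is a list of rows, each an object with "slide": the shift along the tool's x, y, z as a fraction of full scale, a list of three; "turn": the turn about the tool's z as a fraction of full scale; "gripper": the opening, from 0 (shut) to 1 (fully open). A call has exactly 5 rows; each row is the pose to reach, as a shift and turn from the pose commanded when the call began, along the tool's axes at that moment; what a row does not reach only later rows make up. Full scale, the value 1, is 150 mm for a shift and 90 degrees for a turn. A row lasts 1/12 s, in which the tool goes at most 41.7 mm and 7.16 degrees, less where a joint would pass 70% of its speed; a pose out of reach is approached as far as the arm can. A call with a number of a shift or a turn outside -1 to 1 is refused whole. A call with a gripper value outside its range is refused whole. The fingers move at their own pace and stop on an object; "newtons" is the grip in N (left out, the last holds). Time passes only in rows, so rows that repeat a pose let the fingers close, or fill a call up. It gives the time, the measured TCP pose, the force, the opening and the grip force at its end, in the units of the state.
- get_state(): the state, without advancing time (a new reading comes with each control period).
- optics.capture(name): name is "side" or "top"; returns a dict with "img" (480x640x3 uint8, red, green, blue), "intrinsics" (3x3 intrinsics, pixels), "origin" and "attitude" of the camera in the world. Camera axes: x right, y down, z forward; pixel columns grow to the right and rows downward; lengths in m; the calibration is good to about 2 mm. A picture is of the moment at which its call begins. There is no depth.
- order.close_job(): hands the job in; it is judged then, once.
Trained networks look in the newest picture that a camera, given by its name, has taken for a name from the list of things; names that differ only in an ending like _2 or _b are one class to them, and where a whole thing is asked for, a point or a joint stands for the part that bears it (a point fixed in the world has none). Each returns a list of dicts, best first, with "p" (0 to 1); they miss things now and then, are a little off and sometimes report something else, mostly with a low value. They report only what shows in the picture. A call takes as long as a camera call.
- optics.look_for(camera, name): "location" ([x, y, z] in m, in world coordinates, good to about 4 mm: the middle of the surface that is visible of it).
The state is a dict: "time_s": time; "joints": joint angles; "qd": joint speeds; "joint_torque": joint torques, N m; "tcp_pos": TCP position; "eef_rot": TCP orientation; "contact_force": force on the tool from outside, world axes, zero at the start; "moment": the same for the moment, N m; "gripper_width": finger opening in m; "gripper_force": force on a finger pad.
Only numpy, scipy, OpenCV 4.12 (cv2) and the standard library are available. Lean on these libraries where they do the work, as an engineer would, in place of code of your own. Each camera call takes 0.05 s, during which the arm holds its last target. There are 200 camera calls.

## Working session

There is one attempt and no reset: what is moved stays moved. The work goes in short steps, Python scripts to look and compute and a tool call to move; the robot and the scene stay as the last step left them, time stands still between calls to the robot, and variables do not carry over. Pictures are saved under pics/ and viewed, at most 10 in all, crops included, and the job is handed in when it is done.

Besides the shell and the picture viewer there is one more tool, called after ">>>" as a command line: name --argument value ..., lists and objects as JSON in quotes. send_rows: Moves the arm, as the interface text tells. Shift numbers are shares of 150 mm and turn numbers shares of 90 degrees, none past 1 either way. Its arguments: {"type":"object","properties":{"moves":{"type":"array"},"newtons":{"type":"number"}},"required":["moves"]}

```bash
mkdir -p pics; cat > h.py <<'E'
import numpy as np, cv2
from plant import get_state, optics, order
from scipy.spatial.transform import Rotation as R
def att(c):
    a=np.array(c["attitude"],float)
    return a if a.shape==(3,3) else R.from_euler('xyz',a,degrees=True).as_matrix()
def ray(c,u,v,z):
    d=att(c)@np.linalg.inv(c["intrinsics"])@[u,v,1]; o=np.array(c["origin"])
    return o+d*(z-o[2])/d[2]
def proj(c,p):
    q=np.array(c["intrinsics"])@(att(c).T@(np.array(p)-c["origin"])); return q[:2]/q[2]
E
python3 - <<'E'
from h import *
print(get_state())
for n in("top","side"):
    c=optics.capture(n); cv2.imwrite(f"pics/{n}0.png",c["img"][:,:,::-1]); print(n,c["origin"],c["attitude"],np.array(c["intrinsics"]).tolist())
    for o in "brush rack flat_brush pot jar tin board bare glued0 block disc".split():
        for r in optics.look_for(n,o)[:6 if o in("glued0","block") else 2]: 
            l=r["location"]; print(o,np.round(l,3),round(r["p"],2),np.round(proj(c,l)))
E
```

```text
{'time_s': 0.0, 'joints': array([-6.07297918e+01,  2.05919733e+01,  6.33272154e-01, -1.97108519e-02,
       -7.01360144e+01, -1.65068510e+01]), 'qd': array([-0.01597042, -0.01456195,  0.07581775, -0.02271992,  0.02079624,
        0.05874559]), 'joint_torque': array([-2.35414765e-03, -5.82719207e+01,  2.93051201e+01,  6.99707866e+00,
        7.05183222e-03, -1.63949671e-04]), 'tcp_pos': array([ 0.14898405, -0.65784606,  0.22561409]), 'eef_rot': array([ 1.79903923e+02, -9.14838081e-03, -1.67243348e+02]), 'contact_force': array([-0.34151926, -0.21274504, -0.29311968]), 'moment': array([-0.05086524,  0.00638334,  0.03869669]), 'gripper_force': 0.0, 'gripper_width': 0.08759058414372627}
top [ 0.38842232 -0.01661812  1.37871229] [-173.59096007    0.25987464  -89.81609543] [[593.833851367507, 0.0, 316.99152247213186], [0.0, 593.833851367507, 227.30297331063898], [0.0, 0.0, 1.0]]
brush [0.508 0.3   0.123] 0.75 [171. 237.]
brush [ 0.561 -0.29   0.024] 0.69 [439. 219.]
rack [0.5   0.33  0.111] 0.64 [158. 241.]
rack [ 0.46  -0.281  0.026] 0.29 [436. 263.]
flat_brush [0.508 0.298 0.118] 0.7 [173
[... 896 characters left out ...]
 0.012] 0.75 [296. 185.]
flat_brush [0.667 0.152 0.034] 0.69 [370. 205.]
flat_brush [0.482 0.366 0.141] 0.65 [282. 131.]
pot [0.667 0.152 0.036] 0.68 [370. 204.]
jar [ 0.623 -0.084  0.063] 0.72 [377. 256.]
jar [0.508 0.311 0.011] 0.68 [296. 186.]
tin [0.546 0.028 0.074] 0.8 [327. 222.]
board [ 0.5   -0.339  0.007] 0.59 [334. 397.]
bare [ 0.463 -0.366  0.007] 0.71 [312. 416.]
glued0 [ 0.463 -0.295  0.026] 0.95 [306. 367.]
glued0 [ 0.559 -0.304  0.025] 0.83 [370. 366.]
glued0 [ 0.557 -0.377  0.026] 0.79 [380. 407.]
glued0 [ 0.514 -0.294  0.022] 0.78 [339. 365.]
glued0 [ 0.506 -0.372  0.027] 0.62 [344. 408.]
block [0.456 0.122 0.022] 0.58 [281. 223.]
disc [ 0.428 -0.039  0.015] 0.88 [273. 270.]
```

```bash
python3 - <<'E'
import cv2
a=cv2.imread("pics/top0.png"); 
cv2.imwrite("pics/t1.png",cv2.resize(a[140:320,110:350],(800,600),interpolation=cv2.INTER_CUBIC))
cv2.imwrite("pics/t2.png",cv2.resize(a[190:300,400:520],(654,600),interpolation=cv2.INTER_CUBIC))
b=cv2.imread("pics/side0.png"); cv2.imwrite("pics/s1.png",cv2.resize(b[100:280,230:430],(660,594),interpolation=cv2.INTER_CUBIC))
E
```

```text
(no output)
```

View pics/t1.png

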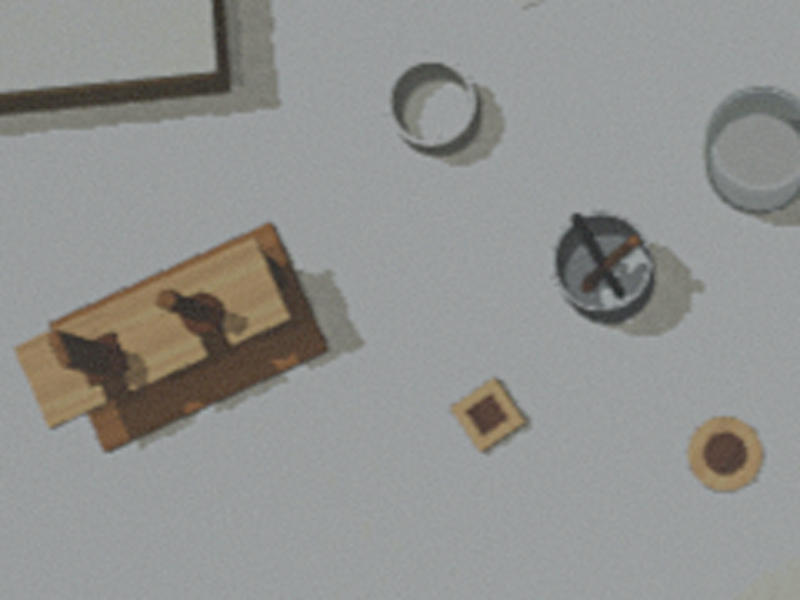

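View pics/t2.png

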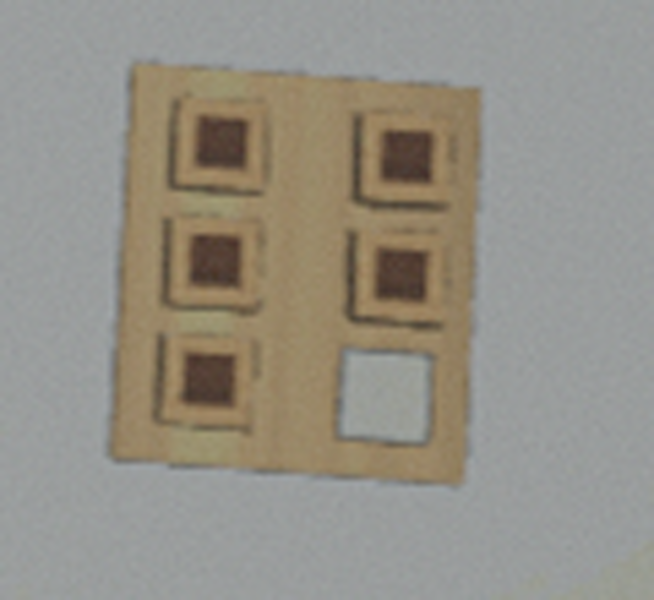

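View pics/s1.png

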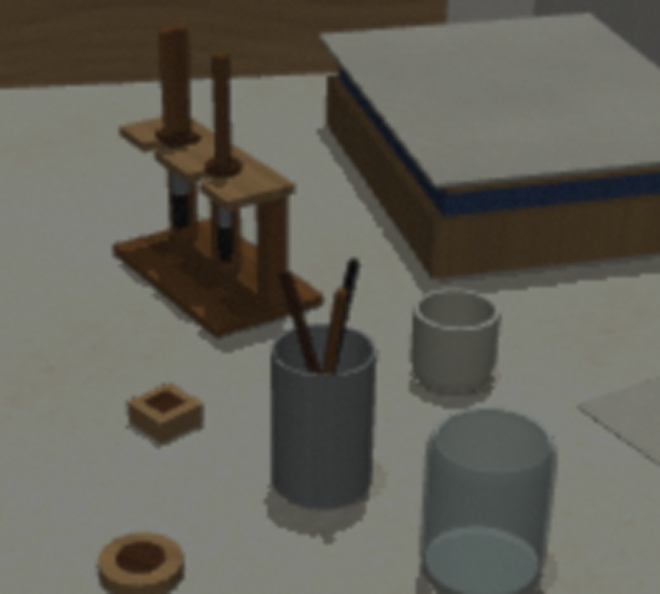

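The top crop shows the rack on the left. The flat brush is at about (90,355) and the round brush at about (205,312), in the right-hand slot with the slots opening downward. The pot rim is centred near (436,108), the block near (489,413) turned about 40°, and the tin is at (605,268). In the board crop the bare place is the lower-right one, around (386,395). The side view agrees with all of this.

```bash
cat >> h.py <<'E'
def go(p,yaw=None):
    "slide and turn fractions to world TCP p, tool down with yaw (mod 180)"
    s=get_state(); r=R.from_euler('xyz',s["eef_rot"],degrees=True)
    d=r.inv().apply(np.array(p)-s["tcp_pos"])/.15
    t=0 if yaw is None else ((-(yaw-s["eef_rot"][2])+90)%180-90)/90
    print("slide",np.round(d,3),"turn",round(t,3),"tcp",np.round(s["tcp_pos"],4),np.round(s["eef_rot"],1),"w",round(s["gripper_width"],4),"gf",round(s["gripper_force"],1),"F",np.round(s["contact_force"],1),"t",round(s["time_s"],2))
E
python3 - <<'E'
from h import *
c=optics.capture("top"); img=c["img"]
t1=lambda x,y,z: ray(c,110+x/3.3333,140+y/3.3333,z)
t2=lambda x,y,z: ray(c,400+x/5.45,190+y/5.45,z)
f=lambda n,p: print(n,np.round(p,4))
P=np.array([t1(*q,.11) for q in((15,345),(258,237),(290,318),(50,428))]); f("plate",P)
f("len",np.linalg.norm(P-np.roll(P,-1,0),axis=1))
a=P[0]-P[1]; a2=P[3]-P[2]; b=P[0]-P[3]; b2=P[1]-P[2]
ang=[np.degrees(np.arctan2(v[1],v[0])) for v in(a,a2,b,b2)]; print("angles y,y,x,x",ang)
th=np.radians((ang[0]+ang[1])/2-90); ex=np.array([np.cos(th),np.sin(th),0]); ey=np.array([-ex[1],ex[0],0])
o=P.mean(0)-ex*.003; f("rack o",o); f("slot-",o-35e-3*ey); f("slot+",o+35e-3*ey)
f("collar",t1(205,312,.116)); f("handle top",t1(168,300,.2))
for nm,off in(("slot-",-.035),("slot+",.035)):
    q=o+off*ey; print(nm,"collar/top px in t1",[(proj(c,[q[0],q[1],z])-[110,140])*3.3333 for z in(.116,.2)])
f("pot",t1(436,108,.055))
B=np.array([t1(*q,.018) for q in((495,378),(528,418),(487,452),(451,410))]); f("block",B.mean(0))
# dark centre squares
hsv=cv2.cvtColor(img,cv2.COLOR_RGB2HSV)
def dark(x0,x1,y0,y1,z):
    m=((hsv[y0:y1,x0:x1,2]<95)&(hsv[y0:y1,x0:x1,1]>60)).astype(np.uint8)
    n,l,st,ce=cv2.connectedComponentsWithStats(m)
    for i in range(1,n):
        if st[i,4]>25:
            k=np.argwhere(l==i)[:,::-1].astype(np.float32); r=cv2.minAreaRect(k); bx=cv2.boxPoints(r)+[x0,y0]
            w=[ray(c,*p,z) for p in bx]; e=w[1]-w[0]
            f("dark n=%d"%st[i,4],ray(c,*(ce[i]+[x0,y0]),z)); print(np.degrees(np.arctan2(e[1],e[0]))%90,r[1])
dark(240,275,245,282,.018); dark(405,500,195,285,.026)
C=np.array([t2(*q,.008) for q in((343,350),(434,352),(428,442),(338,437))]); f("bare",C.mean(0)); 
f("sides",np.linalg.norm(C-np.roll(C,-1,0),axis=1))
K=np.array([t2(*q,.008) for q in((133,63),(481,88),(465,485),(112,460))]); f("board",K.mean(0)); print([np.degrees(np.arctan2(*(K[i]-K[j])[1::-1])) for i,j in((0,3),(1,2),(0,1),(3,2))])
E
```

```text
plate [[0.4948 0.4242 0.11  ]
 [0.5654 0.2695 0.11  ]
 [0.5127 0.2474 0.11  ]
 [0.4415 0.3995 0.11  ]]
len [0.1701 0.0571 0.168  0.0587]
angles y,y,x,x [np.float64(114.52961677163098), np.float64(115.09705888883757), np.float64(24.84066494605899), np.float64(22.77411540464547)]
rack o [0.5008 0.3339 0.11  ]
slot- [0.5155 0.3021 0.11  ]
slot+ [0.4862 0.3656 0.11  ]
collar [0.5158 0.3008 0.116 ]
handle top [0.5145 0.3021 0.2   ]
slot- collar/top px in t1 [array([203.00028831, 312.47369949]), array([168.12191667, 298.34808902])]
slot+ collar/top px in t1 [array([102.49446637, 357.84466983]), array([ 60.44338812, 346.88209594])]
pot [0.6619 0.1631 0.055 ]
block [0.4555 0.127  0.018 ]
dark n=67 [0.4563 0.1306 0.018 ]
34.06181501671505 (7.765803337097168, 8.043152809143066)
dark n=69 [ 0.5678 -0.293   0.026 ]
0.14791246718738194 (8.0, 8.0)
dark n=72 [ 0.562  -0.3703  0.026 ]
0.1488035660764666 (8.0, 8.0)
dark n=72 [ 0.5179 -0.2891  0.026 ]
0.1572354152941955 (8.0, 8.0)
dark n=74 [ 0.5122 -0.3672  0.026 ]
0.15856122879657164 (8.0, 8.0)
dark n=72 [ 0.4681 -0.2852  0.026 ]
0.16692328738122342 (8.0, 8.0)
bare [ 0.4617 -0.3646  0.008 ]
sides [0.0385 0.0382 0.038  0.0369]
board [ 0.5136 -0.3286  0.008 ]
[np.float64(-3.9596665449460837), np.float64(-3.933872158950814), np.float64(85.97905570327178), np.float64(86.12623476557825)]
```

Everything measured agrees: the plate comes out at 170 x 58 mm, the brush is on slot y-, and the bare place is 38 mm square. Next I plan the approach.

```bash
cat >> h.py <<'E'
def plan(wps,start=None):
    "chain of (p,yaw) -> slide & turn fractions per call"
    s=get_state(); p,y=s["tcp_pos"],s["eef_rot"][2]
    print("tcp",np.round(p,4),np.round(s["eef_rot"],1),"w",round(s["gripper_width"],4),"gf",round(s["gripper_force"],1),"F",np.round(s["contact_force"],1),"t",round(s["time_s"],2))
    for q,yw in wps:
        yw=y if yw is None else yw
        d=R.from_euler('xyz',[180,0,y],degrees=True).inv().apply(np.array(q)-p)/.15
        print(np.round(d,3),"turn",round(-((yw-y+180)%360-180)/90,3)); p,y=np.array(q),yw
E
python3 - <<'E'
from h import *
plan([((.24,-.55,.27),-147),((.34,-.43,.27),-127),((.43,-.30,.27),-107),((.5,-.15,.27),-87),((.52,0,.27),-65.2),((.52,.15,.26),-65.2),((.515,.302,.26),-65.2)])
E
```

```text
tcp [ 0.1492 -0.6583  0.2266] [-180.     0.  -167.2] w 0.0874 gf 0.0 F [-0.7  0.4 -0.4] t 1.25
[-0.75   0.57  -0.289] turn -0.225
[-0.995  0.308  0.   ] turn -0.222
[-1.053  0.042  0.   ] turn -0.222
[-1.093 -0.154 -0.   ] turn -0.222
[-0.992 -0.185 -0.   ] turn -0.242
[-0.908 -0.419  0.067] turn -0.0
[-0.934 -0.395 -0.   ] turn -0.0
```

>>> send_rows --moves '[{"slide": [-0.25, 0.2, -0.2], "turn": -0.06, "gripper": 1}, {"slide": [-0.5, 0.4, -0.29], "turn": -0.12, "gripper": 1}, {"slide": [-0.75, 0.57, -0.29], "turn": -0.18, "gripper": 1}, {"slide": [-0.75, 0.57, -0.29], "turn": -0.225, "gripper": 1}, {"slide": [-0.75, 0.57, -0.29], "turn": -0.225, "gripper": 1}]'

```text
time_s: 1.67
tcp_pos: [0.2428, -0.5476, 0.2719]
eef_rot: [-179.8, 0.1, -146.5]
contact_force: [-0.5, -0.1, -0.2]
gripper_width: 0.0878
gripper_force: 0.0
```

>>> send_rows --moves '[{"slide": [-0.25, 0.08, 0], "turn": -0.05, "gripper": 1}, {"slide": [-0.5, 0.15, 0], "turn": -0.1, "gripper": 1}, {"slide": [-0.75, 0.23, 0], "turn": -0.16, "gripper": 1}, {"slide": [-0.995, 0.308, 0], "turn": -0.222, "gripper": 1}, {"slide": [-0.995, 0.308, 0], "turn": -0.222, "gripper": 1}]'

```text
time_s: 2.08
tcp_pos: [0.3431, -0.4265, 0.2704]
eef_rot: [-179.9, 0.1, -126.5]
contact_force: [-0.7, -1.0, 0.1]
gripper_width: 0.0873
gripper_force: 0.0
```

>>> send_rows --moves '[{"slide": [-0.25, 0.01, 0], "turn": -0.05, "gripper": 1}, {"slide": [-0.5, 0.02, 0], "turn": -0.1, "gripper": 1}, {"slide": [-0.75, 0.03, 0], "turn": -0.16, "gripper": 1}, {"slide": [-1, 0.042, 0], "turn": -0.222, "gripper": 1}, {"slide": [-1, 0.042, 0], "turn": -0.222, "gripper": 1}]'

```text
time_s: 2.5
tcp_pos: [0.428, -0.3029, 0.2702]
eef_rot: [-179.9, 0.0, -106.5]
contact_force: [-0.4, -0.6, -0.2]
gripper_width: 0.0882
gripper_force: 0.0
```

>>> send_rows --moves '[{"slide": [-0.25, -0.04, 0], "turn": -0.05, "gripper": 1}, {"slide": [-0.5, -0.08, 0], "turn": -0.1, "gripper": 1}, {"slide": [-0.75, -0.11, 0], "turn": -0.16, "gripper": 1}, {"slide": [-1, -0.154, 0], "turn": -0.222, "gripper": 1}, {"slide": [-1, -0.154, 0], "turn": -0.222, "gripper": 1}]'

```text
time_s: 2.92
tcp_pos: [0.4936, -0.1658, 0.2701]
eef_rot: [-179.9, 0.0, -86.5]
contact_force: [0.8, -0.8, 0.5]
gripper_width: 0.0878
gripper_force: 0.0
```

```bash
python3 - <<'E'
from h import *
plan([((.52,0,.27),-65.2),((.52,.15,.26),-65.2),((.515,.302,.26),-65.2),((.515,.302,.146),-65.2)])
E
```

```text
tcp [ 0.4936 -0.1658  0.2701] [-179.9    0.   -86.5] w 0.0878 gf 0.0 F [ 0.8 -0.8  0.5] t 2.92
[-1.093 -0.243  0.   ] turn -0.237
[-0.908 -0.419  0.067] turn -0.0
[-0.934 -0.395 -0.   ] turn -0.0
[ 0.   -0.    0.76] turn -0.0
```

>>> send_rows --moves '[{"slide": [-0.25, -0.06, 0], "turn": -0.06, "gripper": 1}, {"slide": [-0.5, -0.12, 0], "turn": -0.12, "gripper": 1}, {"slide": [-0.75, -0.18, 0], "turn": -0.18, "gripper": 1}, {"slide": [-1, -0.24, 0], "turn": -0.237, "gripper": 1}, {"slide": [-1, -0.24, 0], "turn": -0.237, "gripper": 1}]'

```text
time_s: 3.33
tcp_pos: [0.5207, -0.0136, 0.27]
eef_rot: [-179.9, 0.0, -65.2]
contact_force: [-0.2, -1.0, -0.2]
gripper_width: 0.0875
gripper_force: 0.0
```

>>> send_rows --moves '[{"slide": [-0.25, -0.1, 0.02], "turn": 0, "gripper": 1}, {"slide": [-0.5, -0.21, 0.03], "turn": 0, "gripper": 1}, {"slide": [-0.75, -0.32, 0.05], "turn": 0, "gripper": 1}, {"slide": [-0.95, -0.42, 0.067], "turn": 0, "gripper": 1}, {"slide": [-0.95, -0.42, 0.067], "turn": 0, "gripper": 1}]'

```text
time_s: 3.75
tcp_pos: [0.5185, 0.1419, 0.2592]
eef_rot: [180.0, 0.0, -65.6]
contact_force: [0.9, -0.5, 0.7]
gripper_width: 0.0875
gripper_force: 0.0
```

```bash
python3 - <<'E'
from h import *
plan([((.515,.302,.26),-65.2),((.515,.302,.146),-65.2)])
E
```

```text
tcp [0.5185 0.1419 0.2592] [180.    0.  -65.6] w 0.0875 gf 0.0 F [ 0.9 -0.5  0.7] t 3.75
[-0.981 -0.42  -0.005] turn -0.004
[ 0.   -0.    0.76] turn -0.0
```

>>> send_rows --moves '[{"slide": [-0.25, -0.1, 0], "turn": 0, "gripper": 1}, {"slide": [-0.5, -0.21, 0], "turn": 0, "gripper": 1}, {"slide": [-0.75, -0.32, 0], "turn": 0, "gripper": 1}, {"slide": [-0.98, -0.42, 0], "turn": 0, "gripper": 1}, {"slide": [-0.98, -0.42, 0], "turn": 0, "gripper": 1}]'

```text
time_s: 4.17
tcp_pos: [0.5155, 0.3027, 0.2591]
eef_rot: [-180.0, 0.0, -65.6]
contact_force: [0.1, -0.5, 0.8]
gripper_width: 0.0875
gripper_force: 0.0
```

```bash
python3 - <<'E'
from h import *
plan([((.515,.302,.146),-65.2)])
E
```

```text
tcp [0.5155 0.3027 0.2591] [-180.     0.   -65.6] w 0.0875 gf 0.0 F [ 0.1 -0.5  0.8] t 4.17
[0.003 0.005 0.754] turn -0.004
```

>>> send_rows --moves '[{"slide": [0, 0.005, 0.19], "turn": 0, "gripper": 1}, {"slide": [0, 0.005, 0.38], "turn": 0, "gripper": 1}, {"slide": [0, 0.005, 0.57], "turn": 0, "gripper": 1}, {"slide": [0, 0.005, 0.754], "turn": 0, "gripper": 1}, {"slide": [0, 0.005, 0.754], "turn": 0, "gripper": 0.6}]'

```text
time_s: 4.58
tcp_pos: [0.5121, 0.2947, 0.1412]
eef_rot: [179.5, -0.1, -65.8]
contact_force: [-1.6, -0.3, 0.2]
gripper_width: 0.0848
gripper_force: 0.0
```

>>> send_rows --moves '[{"slide": [0, 0, 0], "turn": 0, "gripper": 0.3}, {"slide": [0, 0, 0], "turn": 0, "gripper": 0.2}, {"slide": [0, 0, 0], "turn": 0, "gripper": 0}, {"slide": [0, 0, 0], "turn": 0, "gripper": 0}, {"slide": [0, 0, 0], "turn": 0, "gripper": 0}]' --newtons 25

```text
time_s: 5.0
tcp_pos: [0.5151, 0.2977, 0.1484]
eef_rot: [-179.9, 0.0, -65.7]
contact_force: [-0.1, 0.5, -0.8]
gripper_width: 0.0533
gripper_force: 0.0
```

>>> send_rows --moves '[{"slide": [0, 0, 0], "turn": 0, "gripper": 0}, {"slide": [0, 0, 0], "turn": 0, "gripper": 0}, {"slide": [0, 0, 0], "turn": 0, "gripper": 0}, {"slide": [0, 0, 0], "turn": 0, "gripper": 0}, {"slide": [0, 0, 0], "turn": 0, "gripper": 0}]'

```text
time_s: 5.42
tcp_pos: [0.5145, 0.2973, 0.1469]
eef_rot: [180.0, -0.0, -65.7]
contact_force: [0.3, -0.2, 0.4]
gripper_width: 0.02
gripper_force: 0.0
```

```bash
python3 - <<'E'
from h import *
c=optics.capture("side"); cv2.imwrite("pics/g1.png",cv2.resize(c["img"][60:240,200:440,::-1],(800,600),interpolation=cv2.INTER_CUBIC))
plan([((.515,.302,.236),-65.2),((.515,.302,.29),-65.2),((.59,.235,.29),-65.2),((.662,.163,.29),-65.2),((.662,.163,.19),-65.2),((.662,.163,.135),-65.2)])
E
```

```text
tcp [0.5145 0.2973 0.1469] [-180.    -0.   -65.7] w 0.0156 gf 0.1 F [ 0.5 -0.3 -0.3] t 5.47
[-0.027 -0.016 -0.594] turn -0.006
[ 0.    0.   -0.36] turn -0.0
[ 0.615 -0.267 -0.   ] turn -0.0
[ 0.637 -0.234 -0.   ] turn -0.0
[ 0.    -0.     0.667] turn -0.0
[ 0.    -0.     0.367] turn -0.0
```

View pics/g1.png

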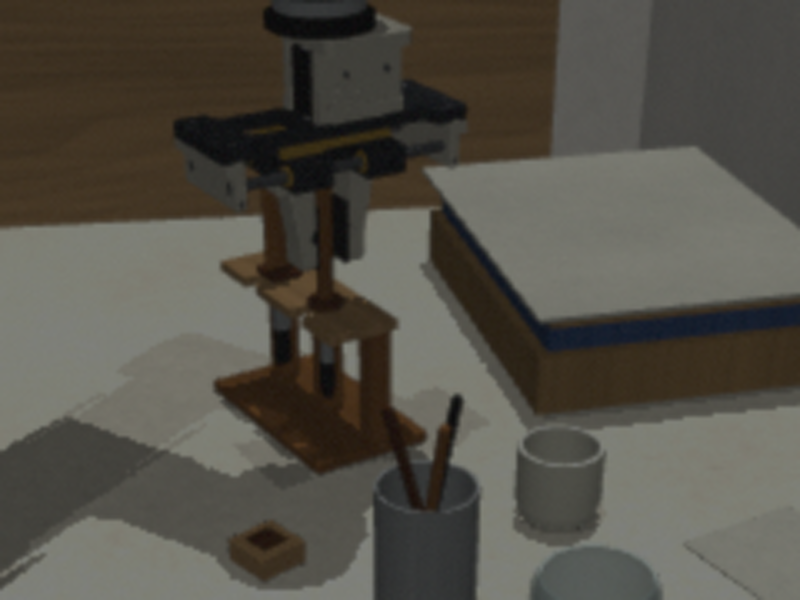

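The round brush's handle, around (325,240), is between the nearly closed fingers. The TCP reads about 4 mm off along the tool x axis, so I'll open slightly, recentre and then grip.

>>> send_rows --moves '[{"slide": [0, 0, 0], "turn": 0, "gripper": 0.4}, {"slide": [0, 0, 0], "turn": 0, "gripper": 0.4}, {"slide": [-0.027, -0.016, 0], "turn": 0, "gripper": 0.4}, {"slide": [-0.027, -0.016, 0], "turn": 0, "gripper": 0.4}, {"slide": [-0.027, -0.016, 0], "turn": 0, "gripper": 0.4}]'

```text
time_s: 5.88
tcp_pos: [0.5151, 0.3023, 0.1469]
eef_rot: [-180.0, 0.0, -65.7]
contact_force: [0.4, 0.1, -0.2]
gripper_width: 0.0345
gripper_force: 0.0
```

>>> send_rows --moves '[{"slide": [0, 0, 0], "turn": 0, "gripper": 0}, {"slide": [0, 0, 0], "turn": 0, "gripper": 0}, {"slide": [0, 0, 0], "turn": 0, "gripper": 0}, {"slide": [0, 0, 0], "turn": 0, "gripper": 0}, {"slide": [0, 0, 0], "turn": 0, "gripper": 0}]'

```text
time_s: 6.3
tcp_pos: [0.515, 0.3019, 0.1469]
eef_rot: [180.0, 0.0, -65.7]
contact_force: [0.4, 0.0, -0.8]
gripper_width: 0.0124
gripper_force: 25.0
```

>>> send_rows --moves '[{"slide": [0, 0, 0], "turn": 0, "gripper": 0}, {"slide": [0, 0, 0], "turn": 0, "gripper": 0}, {"slide": [0, 0, 0], "turn": 0, "gripper": 0}, {"slide": [0, 0, 0], "turn": 0, "gripper": 0}, {"slide": [0, 0, 0], "turn": 0, "gripper": 0}]'

```text
time_s: 6.72
tcp_pos: [0.515, 0.302, 0.1469]
eef_rot: [-180.0, -0.0, -65.7]
contact_force: [0.1, 0.4, -0.1]
gripper_width: 0.0126
gripper_force: 25.0
```

```bash
python3 - <<'E'
from h import *
plan([])
E
```

```text
tcp [0.515  0.302  0.1469] [-180.    -0.   -65.7] w 0.0126 gf 25.0 F [ 0.1  0.4 -0.1] t 6.72
```

>>> send_rows --moves '[{"slide": [0, 0, -0.15], "turn": 0, "gripper": 0}, {"slide": [0, 0, -0.35], "turn": 0, "gripper": 0}, {"slide": [0, 0, -0.6], "turn": 0, "gripper": 0}, {"slide": [0, 0, -0.8], "turn": 0, "gripper": 0}, {"slide": [0, 0, -0.95], "turn": 0, "gripper": 0}]'

```text
time_s: 7.13
tcp_pos: [0.5156, 0.3022, 0.2928]
eef_rot: [-179.8, 0.0, -65.7]
contact_force: [0.2, 0.6, -0.1]
gripper_width: 0.0125
gripper_force: 25.0
```

```bash
python3 - <<'E'
from h import *
c=optics.capture("side"); cv2.imwrite("pics/g2.png",cv2.resize(c["img"][30:210,200:440,::-1],(800,600),interpolation=cv2.INTER_CUBIC))
s=get_state()["tcp_pos"]; print((proj(c,s-[0,0,.112])-[200,30])*3.333,(proj(c,s)-[200,30])*3.333)
plan([((.59,.235,.29),-65.7),((.662,.163,.29),-65.7),((.662,.163,.19),-65.7),((.662,.163,.134),-65.7)])
E
```

```text
[326.45616917 308.77145138] [322.45289668 148.02581067]
tcp [0.5171 0.303  0.297 ] [-1.795e+02  1.000e-01 -6.570e+01] w 0.0125 gf 25.0 F [1.1 1.2 4.7] t 7.18
[ 0.613 -0.256  0.047] turn 0.0
[ 0.635 -0.24  -0.   ] turn -0.0
[ 0.    -0.     0.667] turn -0.0
[ 0.    -0.     0.373] turn -0.0
```

View pics/g2.png

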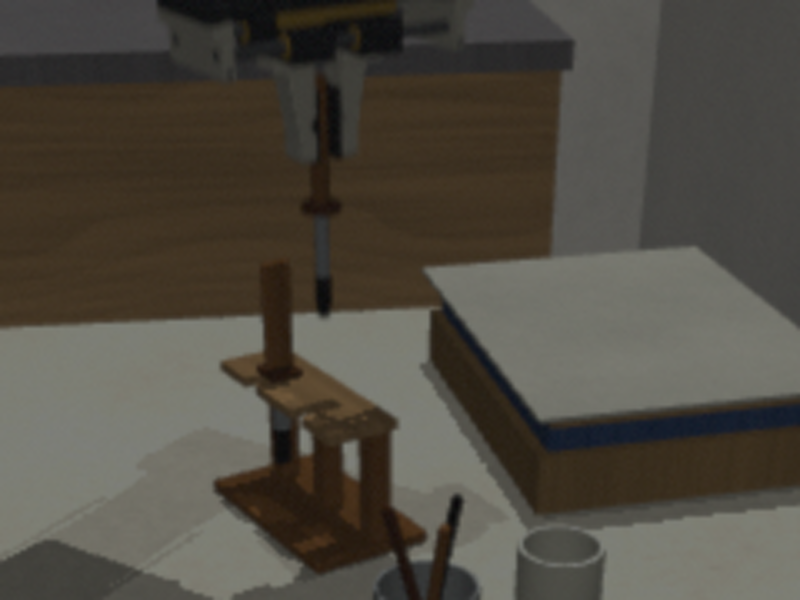

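The brush hangs straight from the gripper with its tip at about (323,315), against a predicted (326,309).

>>> send_rows --moves '[{"slide": [0.1, -0.04, 0], "turn": 0, "gripper": 0}, {"slide": [0.25, -0.1, 0], "turn": 0, "gripper": 0}, {"slide": [0.4, -0.16, 0], "turn": 0, "gripper": 0}, {"slide": [0.52, -0.21, 0], "turn": 0, "gripper": 0}, {"slide": [0.62, -0.25, 0], "turn": 0, "gripper": 0}]'

```text
time_s: 7.6
tcp_pos: [0.5882, 0.2316, 0.289]
eef_rot: [180.0, -0.0, -65.7]
contact_force: [-0.7, -0.9, -1.5]
gripper_width: 0.0125
gripper_force: 25.0
```

>>> send_rows --moves '[{"slide": [0.15, -0.06, 0], "turn": 0, "gripper": 0}, {"slide": [0.3, -0.12, 0], "turn": 0, "gripper": 0}, {"slide": [0.45, -0.17, 0], "turn": 0, "gripper": 0}, {"slide": [0.58, -0.22, 0], "turn": 0, "gripper": 0}, {"slide": [0.64, -0.24, 0], "turn": 0, "gripper": 0}]'

```text
time_s: 8.02
tcp_pos: [0.661, 0.1581, 0.2885]
eef_rot: [179.9, -0.0, -65.8]
contact_force: [0.6, 0.5, -0.9]
gripper_width: 0.0122
gripper_force: 25.0
```

>>> send_rows --moves '[{"slide": [0, 0, 0.1], "turn": 0, "gripper": 0}, {"slide": [0, 0, 0.2], "turn": 0, "gripper": 0}, {"slide": [0, 0, 0.3], "turn": 0, "gripper": 0}, {"slide": [0, 0, 0.3], "turn": 0, "gripper": 0}, {"slide": [0, 0, 0.3], "turn": 0, "gripper": 0}]'

```text
time_s: 8.43
tcp_pos: [0.6593, 0.1599, 0.2437]
eef_rot: [179.9, -0.0, -65.7]
contact_force: [-0.1, 0.3, 0.7]
gripper_width: 0.0126
gripper_force: 25.0
```

```bash
python3 - <<'E'
from h import *
c=optics.capture("side")
for n in("pot",):
    for k in("side","top"):
        c2=optics.capture(k); print(k,[(np.round(r["location"],3),round(r["p"],2)) for r in optics.look_for(k,n)[:2]])
s=get_state()["tcp_pos"]; print((proj(c,s-[0,0,.112])-[300,120])*4)
cv2.imwrite("pics/g3.png",cv2.resize(c["img"][120:250,300:440,::-1],(560,520),interpolation=cv2.INTER_CUBIC))
plan([((.662,.163,.19),-65.7),((.662,.163,.134),-65.7)])
E
```

```text
side [(array([0.668, 0.149, 0.035]), 0.64)]
top [(array([ 0.636, -0.054,  0.025]), 0.29)]
[275.53530259 177.33884405]
tcp [0.6601 0.1603 0.2456] [-179.9    0.   -65.7] w 0.0123 gf 25.0 F [-0.6  1.1 -0.4] t 8.68
[-0.011 -0.019  0.371] turn 0.0
[ 0.    -0.     0.373] turn -0.0
```

View pics/g3.png

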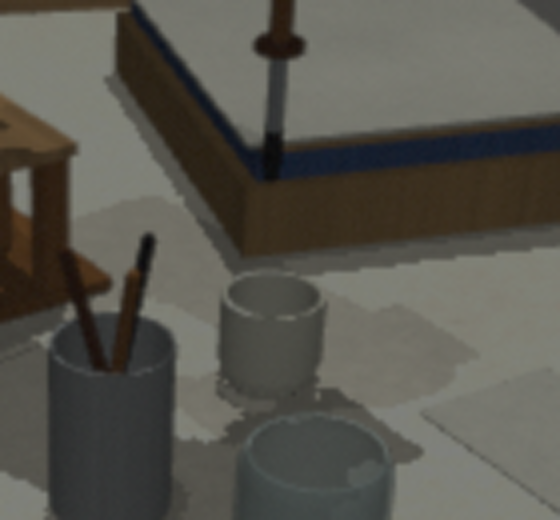

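The tip is at about (270,180), directly above the pot mouth centred near (272,297). The prediction was (275,177), so I descend.

>>> send_rows --moves '[{"slide": [-0.01, -0.02, 0.1], "turn": 0, "gripper": 0}, {"slide": [-0.01, -0.02, 0.22], "turn": 0, "gripper": 0}, {"slide": [-0.01, -0.02, 0.34], "turn": 0, "gripper": 0}, {"slide": [-0.01, -0.02, 0.46], "turn": 0, "gripper": 0}, {"slide": [-0.01, -0.02, 0.56], "turn": 0, "gripper": 0}]'

```text
time_s: 9.1
tcp_pos: [0.6618, 0.1627, 0.1599]
eef_rot: [-180.0, 0.0, -65.7]
contact_force: [0.5, 0.3, -0.0]
gripper_width: 0.0125
gripper_force: 25.0
```

>>> send_rows --moves '[{"slide": [0, 0, 0.08], "turn": 0, "gripper": 0}, {"slide": [0, 0, 0.15], "turn": 0, "gripper": 0}, {"slide": [0, 0, 0.18], "turn": 0, "gripper": 0}, {"slide": [0, 0, 0.18], "turn": 0, "gripper": 0}, {"slide": [0, 0, 0.18], "turn": 0, "gripper": 0}]'

```text
time_s: 9.52
tcp_pos: [0.6622, 0.1626, 0.134]
eef_rot: [-180.0, -0.0, -65.7]
contact_force: [0.9, -0.0, -0.1]
gripper_width: 0.0125
gripper_force: 25.0
```

```bash
python3 - <<'E'
from h import *
c=optics.capture("side")
s=get_state()["tcp_pos"]; print((proj(c,s-[0,0,.112])-[300,120])*4)
cv2.imwrite("pics/g4.png",cv2.resize(c["img"][120:250,300:440,::-1],(560,520),interpolation=cv2.INTER_CUBIC))
plan([((.662,.163,.283),-65.7),((.60,.06,.283),-65.7),((.56,-.07,.283),None),((.51,-.2,.283),None),((.462,-.3,.283),None),((.462,-.3635,.25),None),((.462,-.3635,.135),None)])
E
```

```text
[266.5929807  347.37217328]
tcp [0.6625 0.1628 0.1344] [-179.9   -0.   -65.7] w 0.0122 gf 25.0 F [ 0.1 -0.1  0.3] t 9.57
[-0.003  0.002 -0.991] turn -0.0
[0.456 0.659 0.   ] turn -0.0
[0.68 0.6  0.  ] turn -0.0
[0.653 0.66  0.   ] turn -0.0
[0.476 0.566 0.   ] turn -0.0
[0.386 0.174 0.22 ] turn -0.0
[ 0.    -0.     0.767] turn -0.0
```

View pics/g4.png

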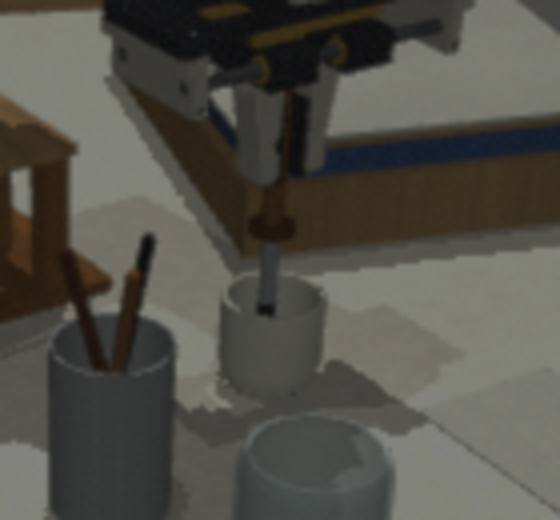

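The bristles are inside the pot mouth at about (266,312) with no contact force, and the pot is unmoved. Next I lift out and carry the brush to the board.

>>> send_rows --moves '[{"slide": [0, 0, -0.15], "turn": 0, "gripper": 0}, {"slide": [0, 0, -0.38], "turn": 0, "gripper": 0}, {"slide": [0, 0, -0.62], "turn": 0, "gripper": 0}, {"slide": [0, 0, -0.84], "turn": 0, "gripper": 0}, {"slide": [0, 0, -1], "turn": 0, "gripper": 0}]'

```text
time_s: 9.98
tcp_pos: [0.6628, 0.1626, 0.2886]
eef_rot: [-179.7, -0.0, -65.7]
contact_force: [1.0, -0.0, 0.3]
gripper_width: 0.0128
gripper_force: 25.0
```

>>> send_rows --moves '[{"slide": [0.06, 0.1, -0.08], "turn": 0, "gripper": 0}, {"slide": [0.17, 0.25, -0.1], "turn": 0, "gripper": 0}, {"slide": [0.28, 0.4, -0.1], "turn": 0, "gripper": 0}, {"slide": [0.38, 0.55, -0.1], "turn": 0, "gripper": 0}, {"slide": [0.46, 0.66, -0.1], "turn": 0, "gripper": 0}]'

```text
time_s: 10.4
tcp_pos: [0.5991, 0.0575, 0.3001]
eef_rot: [-179.9, -0.0, -65.7]
contact_force: [-0.7, -0.4, 0.1]
gripper_width: 0.0129
gripper_force: 25.0
```

>>> send_rows --moves '[{"slide": [0.13, 0.12, 0], "turn": 0, "gripper": 0}, {"slide": [0.27, 0.24, 0], "turn": 0, "gripper": 0}, {"slide": [0.4, 0.36, 0], "turn": 0, "gripper": 0}, {"slide": [0.54, 0.48, 0], "turn": 0, "gripper": 0}, {"slide": [0.68, 0.6, 0], "turn": 0, "gripper": 0}]'

```text
time_s: 10.82
tcp_pos: [0.5596, -0.0722, 0.2999]
eef_rot: [-179.9, -0.0, -65.7]
contact_force: [0.2, 0.7, -0.3]
gripper_width: 0.0128
gripper_force: 25.0
```

>>> send_rows --moves '[{"slide": [0.13, 0.13, 0], "turn": 0, "gripper": 0}, {"slide": [0.26, 0.26, 0], "turn": 0, "gripper": 0}, {"slide": [0.39, 0.39, 0], "turn": 0, "gripper": 0}, {"slide": [0.52, 0.52, 0], "turn": 0, "gripper": 0}, {"slide": [0.65, 0.66, 0], "turn": 0, "gripper": 0}]'

```text
time_s: 11.23
tcp_pos: [0.5095, -0.2019, 0.2998]
eef_rot: [-179.9, -0.1, -65.7]
contact_force: [0.2, -0.1, -0.4]
gripper_width: 0.0126
gripper_force: 25.0
```

>>> send_rows --moves '[{"slide": [0.1, 0.12, 0], "turn": 0, "gripper": 0}, {"slide": [0.2, 0.24, 0], "turn": 0, "gripper": 0}, {"slide": [0.3, 0.36, 0], "turn": 0, "gripper": 0}, {"slide": [0.4, 0.48, 0], "turn": 0, "gripper": 0}, {"slide": [0.48, 0.57, 0], "turn": 0, "gripper": 0}]'

```text
time_s: 11.65
tcp_pos: [0.4607, -0.3029, 0.2999]
eef_rot: [-179.9, -0.1, -65.7]
contact_force: [0.3, 0.3, -0.2]
gripper_width: 0.0125
gripper_force: 25.0
```

>>> send_rows --moves '[{"slide": [0.1, 0.04, 0.1], "turn": 0, "gripper": 0}, {"slide": [0.2, 0.09, 0.2], "turn": 0, "gripper": 0}, {"slide": [0.3, 0.14, 0.32], "turn": 0, "gripper": 0}, {"slide": [0.386, 0.174, 0.32], "turn": 0, "gripper": 0}, {"slide": [0.386, 0.174, 0.32], "turn": 0, "gripper": 0}]'

```text
time_s: 12.07
tcp_pos: [0.4612, -0.367, 0.2505]
eef_rot: [179.9, 0.0, -65.8]
contact_force: [0.5, -0.5, 1.0]
gripper_width: 0.0129
gripper_force: 25.0
```

```bash
python3 - <<'E'
from h import *
plan([((.462,-.3635,.145),None),((.462,-.3635,.118),None)])
E
```

```text
tcp [ 0.4612 -0.367   0.2505] [179.9   0.  -65.8] w 0.0129 gf 25.0 F [ 0.5 -0.5  1. ] t 12.07
[-0.019 -0.014  0.703] turn -0.0
[ 0.   -0.    0.18] turn -0.0
```

>>> send_rows --moves '[{"slide": [-0.02, -0.01, 0.16], "turn": 0, "gripper": 0}, {"slide": [-0.02, -0.01, 0.34], "turn": 0, "gripper": 0}, {"slide": [-0.02, -0.01, 0.52], "turn": 0, "gripper": 0}, {"slide": [-0.02, -0.01, 0.66], "turn": 0, "gripper": 0}, {"slide": [-0.02, -0.01, 0.7], "turn": 0, "gripper": 0}]'

```text
time_s: 12.48
tcp_pos: [0.4608, -0.3607, 0.1437]
eef_rot: [179.9, 0.1, -65.7]
contact_force: [0.2, 0.1, -0.6]
gripper_width: 0.0127
gripper_force: 25.0
```

>>> send_rows --moves '[{"slide": [0, 0, 0.03], "turn": 0, "gripper": 0}, {"slide": [0, 0, 0.06], "turn": 0, "gripper": 0}, {"slide": [0, 0, 0.09], "turn": 0, "gripper": 0}, {"slide": [0, 0, 0.12], "turn": 0, "gripper": 0}, {"slide": [0, 0, 0.14], "turn": 0, "gripper": 0}]'

```text
time_s: 12.9
tcp_pos: [0.462, -0.3617, 0.1248]
eef_rot: [-180.0, -0.0, -65.7]
contact_force: [-0.5, -0.7, -0.8]
gripper_width: 0.0125
gripper_force: 25.0
```

```bash
python3 - <<'E'
from h import *
c=optics.capture("side")
s=get_state()["tcp_pos"]; print((proj(c,s-[0,0,.112])-[240,310])*4,(proj(c,[.462,-.3635,.008])-[240,310])*4)
cv2.imwrite("pics/g5.png",cv2.resize(c["img"][310:460,240:420,::-1],(720,600),interpolation=cv2.INTER_CUBIC))
plan([((.462,-.3635,.119),None)])
E
```

```text
[280.30071283 407.31161508] [282.17323618 419.31757184]
tcp [ 0.4616 -0.3615  0.1241] [-180.     0.   -65.7] w 0.0125 gf 25.0 F [-0.2  0.3 -1.4] t 12.95
[0.013 0.003 0.034] turn -0.0
```

View pics/g5.png

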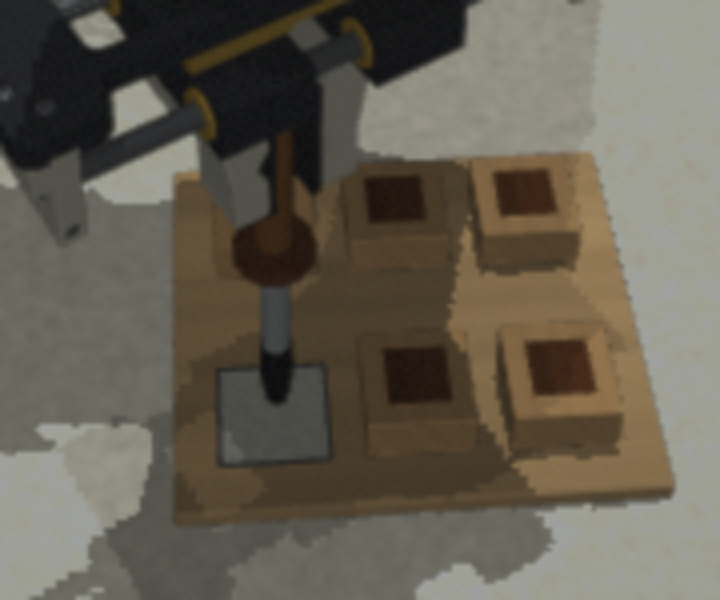

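The tip is at about (277,402), a few mm above the middle of the bare square, which is centred near (274,415). I press down gently.

>>> send_rows --moves '[{"slide": [0, 0, 0.015], "turn": 0, "gripper": 0}, {"slide": [0, 0, 0.03], "turn": 0, "gripper": 0}, {"slide": [0, 0, 0.04], "turn": 0, "gripper": 0}, {"slide": [0, 0, 0.045], "turn": 0, "gripper": 0}, {"slide": [0, 0, 0.045], "turn": 0, "gripper": 0}]'

```text
time_s: 13.37
tcp_pos: [0.4625, -0.3624, 0.1196]
eef_rot: [-179.9, -0.1, -65.7]
contact_force: [-2.8, 1.4, 12.1]
gripper_width: 0.0122
gripper_force: 25.0
```

```bash
python3 - <<'E'
from h import *
plan([])
E
```

```text
tcp [ 0.4625 -0.3624  0.1196] [-1.799e+02 -1.000e-01 -6.570e+01] w 0.0122 gf 25.0 F [-2.8  1.4 12.1] t 13.37
```

The tip touched with 12 N at z 0.008 m. Next I return the brush to the rack.

```bash
python3 - <<'E'
from h import *
plan([((.462,-.362,.262),None),((.49,-.23,.297),None),((.51,-.1,.297),None),((.515,.03,.297),None),((.515,.16,.297),None),((.515,.27,.297),None),((.515,.302,.297),-65.7)])
E
```

```text
tcp [ 0.4625 -0.3624  0.1196] [-1.799e+02 -1.000e-01 -6.570e+01] w 0.0122 gf 25.0 F [-2.8  1.4 12.1] t 13.37
[-0.004  0.002 -0.949] turn -0.0
[-0.725 -0.533 -0.233] turn -0.0
[-0.735 -0.479 -0.   ] turn -0.0
[-0.776 -0.387 -0.   ] turn -0.0
[-0.79  -0.357 -0.   ] turn -0.0
[-0.668 -0.302 -0.   ] turn -0.0
[-0.194 -0.088 -0.   ] turn 0.0
```

>>> send_rows --moves '[{"slide": [0, 0, -0.1], "turn": 0, "gripper": 0}, {"slide": [0, 0, -0.3], "turn": 0, "gripper": 0}, {"slide": [0, 0, -0.55], "turn": 0, "gripper": 0}, {"slide": [0, 0, -0.8], "turn": 0, "gripper": 0}, {"slide": [0, 0, -0.97], "turn": 0, "gripper": 0}]'

```text
time_s: 13.78
tcp_pos: [0.4622, -0.3622, 0.2671]
eef_rot: [-179.9, -0.2, -65.7]
contact_force: [0.9, -1.2, -0.0]
gripper_width: 0.0124
gripper_force: 25.0
```

>>> send_rows --moves '[{"slide": [-0.1, -0.07, -0.1], "turn": 0, "gripper": 0}, {"slide": [-0.25, -0.18, -0.2], "turn": 0, "gripper": 0}, {"slide": [-0.41, -0.3, -0.24], "turn": 0, "gripper": 0}, {"slide": [-0.57, -0.42, -0.24], "turn": 0, "gripper": 0}, {"slide": [-0.725, -0.533, -0.24], "turn": 0, "gripper": 0}]'

```text
time_s: 14.2
tcp_pos: [0.4901, -0.2284, 0.3]
eef_rot: [-179.9, -0.0, -65.7]
contact_force: [0.5, -0.3, -0.9]
gripper_width: 0.0122
gripper_force: 25.0
```

>>> send_rows --moves '[{"slide": [-0.15, -0.1, 0], "turn": 0, "gripper": 0}, {"slide": [-0.3, -0.2, 0], "turn": 0, "gripper": 0}, {"slide": [-0.45, -0.3, 0], "turn": 0, "gripper": 0}, {"slide": [-0.6, -0.4, 0], "turn": 0, "gripper": 0}, {"slide": [-0.735, -0.48, 0], "turn": 0, "gripper": 0}]'

```text
time_s: 14.62
tcp_pos: [0.5102, -0.0979, 0.2993]
eef_rot: [-180.0, -0.0, -65.7]
contact_force: [1.0, -0.9, -0.2]
gripper_width: 0.0126
gripper_force: 25.0
```

>>> send_rows --moves '[{"slide": [-0.16, -0.08, 0], "turn": 0, "gripper": 0}, {"slide": [-0.31, -0.155, 0], "turn": 0, "gripper": 0}, {"slide": [-0.47, -0.23, 0], "turn": 0, "gripper": 0}, {"slide": [-0.62, -0.31, 0], "turn": 0, "gripper": 0}, {"slide": [-0.776, -0.387, 0], "turn": 0, "gripper": 0}]'

```text
time_s: 15.03
tcp_pos: [0.515, 0.0317, 0.2994]
eef_rot: [-180.0, 0.0, -65.7]
contact_force: [0.7, 0.1, 0.0]
gripper_width: 0.0128
gripper_force: 25.0
```

>>> send_rows --moves '[{"slide": [-0.16, -0.07, 0], "turn": 0, "gripper": 0}, {"slide": [-0.32, -0.14, 0], "turn": 0, "gripper": 0}, {"slide": [-0.48, -0.21, 0], "turn": 0, "gripper": 0}, {"slide": [-0.64, -0.29, 0], "turn": 0, "gripper": 0}, {"slide": [-0.79, -0.357, 0], "turn": 0, "gripper": 0}]'

```text
time_s: 15.45
tcp_pos: [0.5151, 0.162, 0.2993]
eef_rot: [-180.0, 0.0, -65.7]
contact_force: [0.2, 0.1, -0.0]
gripper_width: 0.0123
gripper_force: 25.0
```

>>> send_rows --moves '[{"slide": [-0.16, -0.07, 0], "turn": 0, "gripper": 0}, {"slide": [-0.32, -0.14, 0], "turn": 0, "gripper": 0}, {"slide": [-0.48, -0.21, 0], "turn": 0, "gripper": 0}, {"slide": [-0.6, -0.27, 0], "turn": 0, "gripper": 0}, {"slide": [-0.668, -0.302, 0], "turn": 0, "gripper": 0}]'

```text
time_s: 15.87
tcp_pos: [0.5151, 0.2726, 0.2988]
eef_rot: [180.0, 0.0, -65.6]
contact_force: [-0.5, -0.1, -0.4]
gripper_width: 0.0123
gripper_force: 25.0
```

>>> send_rows --moves '[{"slide": [-0.05, -0.02, 0], "turn": 0, "gripper": 0}, {"slide": [-0.1, -0.04, 0], "turn": 0, "gripper": 0}, {"slide": [-0.15, -0.07, 0], "turn": 0, "gripper": 0}, {"slide": [-0.194, -0.088, 0], "turn": 0, "gripper": 0}, {"slide": [-0.194, -0.088, 0], "turn": 0, "gripper": 0}]'

```text
time_s: 16.28
tcp_pos: [0.5155, 0.3032, 0.2991]
eef_rot: [-180.0, 0.0, -65.7]
contact_force: [-0.2, -0.2, -0.7]
gripper_width: 0.0126
gripper_force: 25.0
```

```bash
python3 - <<'E'
from h import *
optics.capture("top")
plan([((.515,.302,.20),-65.7),((.515,.302,.1469),-65.7)])
E
```

```text
tcp [0.5154 0.3026 0.2991] [180.   -0.  -65.7] w 0.0126 gf 25.0 F [-0.7 -0.6 -0.9] t 16.33
[0.003 0.004 0.66 ] turn -0.0
[ 0.    -0.     0.354] turn -0.0
```

>>> send_rows --moves '[{"slide": [0, 0.003, 0.1], "turn": 0, "gripper": 0}, {"slide": [0, 0.003, 0.25], "turn": 0, "gripper": 0}, {"slide": [0, 0.003, 0.4], "turn": 0, "gripper": 0}, {"slide": [0, 0.003, 0.5], "turn": 0, "gripper": 0}, {"slide": [0, 0.003, 0.5], "turn": 0, "gripper": 0}]'

```text
time_s: 16.75
tcp_pos: [0.5134, 0.3005, 0.2208]
eef_rot: [179.7, -0.1, -65.8]
contact_force: [-0.3, -0.5, -1.4]
gripper_width: 0.0122
gripper_force: 25.0
```

```bash
python3 - <<'E'
from h import *
plan([((.515,.302,.148),-65.7)])
E
```

```text
tcp [0.5134 0.3005 0.2208] [ 1.797e+02 -1.000e-01 -6.580e+01] w 0.0122 gf 25.0 F [-0.3 -0.5 -1.4] t 16.75
[-0.005 -0.014  0.485] turn -0.001
```

>>> send_rows --moves '[{"slide": [0, 0, 0.05], "turn": 0, "gripper": 0}, {"slide": [0, 0, 0.1], "turn": 0, "gripper": 0}, {"slide": [0, 0, 0.15], "turn": 0, "gripper": 0}, {"slide": [0, 0, 0.2], "turn": 0, "gripper": 0}, {"slide": [0, 0, 0.2], "turn": 0, "gripper": 0}]'

```text
time_s: 17.17
tcp_pos: [0.5143, 0.3018, 0.1927]
eef_rot: [179.9, -0.0, -65.7]
contact_force: [0.3, -0.4, -0.7]
gripper_width: 0.0124
gripper_force: 25.0
```

```bash
python3 - <<'E'
from h import *
plan([((.515,.302,.148),-65.7)])
E
```

```text
tcp [0.5143 0.3018 0.1927] [179.9  -0.  -65.7] w 0.0124 gf 25.0 F [ 0.3 -0.4 -0.7] t 17.17
[ 0.001 -0.005  0.298] turn -0.0
```

>>> send_rows --moves '[{"slide": [0, -0.003, 0.06], "turn": 0, "gripper": 0}, {"slide": [0, -0.003, 0.12], "turn": 0, "gripper": 0}, {"slide": [0, -0.003, 0.18], "turn": 0, "gripper": 0}, {"slide": [0, -0.003, 0.24], "turn": 0, "gripper": 0}, {"slide": [0, -0.003, 0.28], "turn": 0, "gripper": 0}]'

```text
time_s: 17.58
tcp_pos: [0.5149, 0.3021, 0.1505]
eef_rot: [179.9, -0.0, -65.7]
contact_force: [0.2, -0.2, -0.3]
gripper_width: 0.0123
gripper_force: 25.0
```

>>> send_rows --moves '[{"slide": [0, 0, 0.01], "turn": 0, "gripper": 0}, {"slide": [0, 0, 0.02], "turn": 0, "gripper": 0}, {"slide": [0, 0, 0.02], "turn": 0, "gripper": 0}, {"slide": [0, 0, 0.02], "turn": 0, "gripper": 0}, {"slide": [0, 0, 0.02], "turn": 0, "gripper": 0}]'

```text
time_s: 18.0
tcp_pos: [0.5155, 0.3026, 0.1497]
eef_rot: [-180.0, 0.0, -65.7]
contact_force: [-0.1, 0.3, -0.3]
gripper_width: 0.0124
gripper_force: 25.0
```

```bash
python3 - <<'E'
from h import *
plan([((.515,.302,.1469),-65.7)])
E
```

```text
tcp [0.5155 0.3026 0.1497] [-180.     0.   -65.7] w 0.0124 gf 25.0 F [-0.1  0.3 -0.3] t 18.0
[0.002 0.005 0.018] turn -0.0
```

>>> send_rows --moves '[{"slide": [0, 0.003, 0.005], "turn": 0, "gripper": 0}, {"slide": [0, 0.003, 0.01], "turn": 0, "gripper": 0}, {"slide": [0, 0.003, 0.016], "turn": 0, "gripper": 0}, {"slide": [0, 0.003, 0.016], "turn": 0, "gripper": 0}, {"slide": [0, 0.003, 0.016], "turn": 0, "gripper": 0}]'

```text
time_s: 18.42
tcp_pos: [0.5149, 0.3023, 0.1469]
eef_rot: [-180.0, 0.0, -65.7]
contact_force: [0.1, 0.2, 1.1]
gripper_width: 0.0123
gripper_force: 25.0
```

>>> send_rows --moves '[{"slide": [0, 0, 0], "turn": 0, "gripper": 0.1}, {"slide": [0, 0, 0], "turn": 0, "gripper": 0.2}, {"slide": [0, 0, 0], "turn": 0, "gripper": 0.3}, {"slide": [0, 0, 0], "turn": 0, "gripper": 0.5}, {"slide": [0, 0, 0], "turn": 0, "gripper": 0.6}]'

```text
time_s: 18.83
tcp_pos: [0.5149, 0.3022, 0.1467]
eef_rot: [180.0, -0.0, -65.7]
contact_force: [0.1, -0.4, -0.2]
gripper_width: 0.032
gripper_force: 0.0
```

>>> send_rows --moves '[{"slide": [0, 0, 0], "turn": 0, "gripper": 0.8}, {"slide": [0, 0, 0], "turn": 0, "gripper": 0.9}, {"slide": [0, 0, 0], "turn": 0, "gripper": 0.9}, {"slide": [0, 0, 0], "turn": 0, "gripper": 0.9}, {"slide": [0, 0, 0], "turn": 0, "gripper": 0.9}]'

```text
time_s: 19.25
tcp_pos: [0.5149, 0.3022, 0.1468]
eef_rot: [180.0, -0.0, -65.7]
contact_force: [-0.5, -0.7, 0.3]
gripper_width: 0.0652
gripper_force: 0.0
```

```bash
python3 - <<'E'
from h import *
plan([((.515,.302,.28),-65.7)])
E
```

```text
tcp [0.5149 0.3022 0.1468] [180.   -0.  -65.7] w 0.0652 gf 0.0 F [-0.5 -0.7  0.3] t 19.25
[ 0.002  0.    -0.888] turn -0.0
```

>>> send_rows --moves '[{"slide": [0, 0, -0.15], "turn": 0, "gripper": 0.9}, {"slide": [0, 0, -0.35], "turn": 0, "gripper": 0.9}, {"slide": [0, 0, -0.55], "turn": 0, "gripper": 0.9}, {"slide": [0, 0, -0.75], "turn": 0, "gripper": 0.9}, {"slide": [0, 0, -0.85], "turn": 0, "gripper": 0.9}]'

```text
time_s: 19.67
tcp_pos: [0.516, 0.3028, 0.2786]
eef_rot: [-179.7, 0.0, -65.7]
contact_force: [0.8, 0.8, 0.5]
gripper_width: 0.0785
gripper_force: 0.0
```

```bash
python3 - <<'E'
from h import *
plan([])
c=optics.capture("top"); d=optics.capture("side")
for n in("top","side"):
    for o in("brush","block","bare"): print(n,o,[(np.round(r["location"],3),round(r["p"],2)) for r in optics.look_for(n,o)[:2]])
a=cv2.resize(c["img"][235:295,235:315],(400,300),interpolation=cv2.INTER_CUBIC)
b=cv2.resize(d["img"][180:240,240:320],(400,300),interpolation=cv2.INTER_CUBIC)
e=cv2.resize(d["img"][100:190,230:350],(400,300),interpolation=cv2.INTER_CUBIC)
f=cv2.resize(d["img"][380:440,280:360],(400,300),interpolation=cv2.INTER_CUBIC)
cv2.imwrite("pics/m.png",np.vstack([np.hstack([a,b]),np.hstack([e,f])])[:,:,::-1])
E
```

```text
tcp [0.516  0.3028 0.2786] [-179.7    0.   -65.7] w 0.0785 gf 0.0 F [0.8 0.8 0.5] t 19.67
top brush []
top block [(array([0.453, 0.131, 0.019]), 0.7)]
top bare [(array([ 0.458, -0.361,  0.008]), 0.55)]
side brush [(array([0.517, 0.299, 0.136]), 0.78)]
side block [(array([0.517, 0.302, 0.133]), 0.7), (array([0.453, 0.124, 0.02 ]), 0.68)]
side bare [(array([ 0.46 , -0.36 ,  0.006]), 0.59)]
```

View pics/m.png

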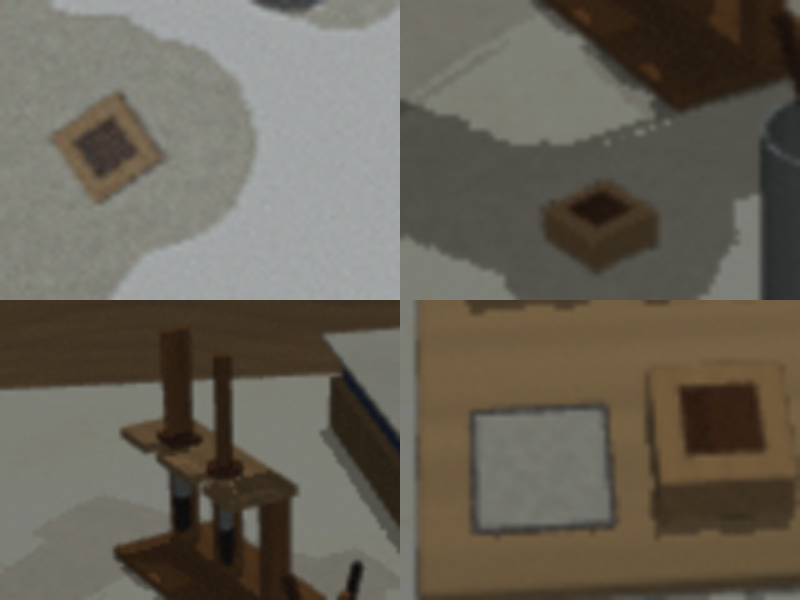

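The brush hangs upright in its slot and the block and bare place are clear in both views. Block corners in the top crop are (120,93), (164,157), (98,203) and (51,136). The bare square is centred at about (541,468) in the mosaic.

```bash
python3 - <<'E'
from h import *
c=optics.capture("top"); d=optics.capture("side")
u=lambda x,o: o+(x+.5)/5-.5
B=np.array([ray(c,u(x,235),u(y,235),.018) for x,y in((120,93),(164,157),(98,203),(51,136))])
print("top block",B.mean(0),np.linalg.norm(B-np.roll(B,-1,0),axis=1),[np.degrees(np.arctan2(*(B[(i+1)%4]-B[i])[1::-1]))%90 for i in range(4)])
S=np.array([ray(d,u(x,240),u(y,180),.018) for x,y in((202,180),(258,215),(198,250),(143,208))])
print("side block",S.mean(0),np.linalg.norm(S-np.roll(S,-1,0),axis=1),[np.degrees(np.arctan2(*(S[(i+1)%4]-S[i])[1::-1]))%90 for i in range(4)])
F=np.array([ray(d,u(x,280),u(y,380),.008) for x,y in((70,110),(206,105),(214,224),(74,232))])
print("side bare",F.mean(0))
h=cv2.cvtColor(c["img"],cv2.COLOR_RGB2HSV)
# warm-coloured block outline in the top picture
m=(h[245:280,242:272,1]>50).astype(np.uint8); k=np.argwhere(m)[:,::-1].astype(np.float32); r=cv2.minAreaRect(k); bx=cv2.boxPoints(r)+[242,245]
W=np.array([ray(c,*p,.018) for p in bx]); print("seg",len(k),W.mean(0),ray(c,*(k.mean(0)+[242,245]),.018),[np.degrees(np.arctan2(*(W[1]-W[0])[1::-1]))%90],r[1])
# bare: bright low-sat inside board
m=((h[245:280,455:488,1]<40)).astype(np.uint8); n,l,st,ce=cv2.connectedComponentsWithStats(m); i=l[262-245,470-455]; print("bare top",st[i],ray(c,*(ce[i]+[455,245]),.008))
E
```

```text
top block [0.45618446 0.12893243 0.018     ] [0.03579752 0.03661783 0.03766745 0.03710903] [np.float64(35.08715635094731), np.float64(35.1882385287938), np.float64(35.76778422012422), np.float64(32.30275663471819)]
side block [0.45362371 0.12999074 0.018     ] [0.04085149 0.0383145  0.04434094 0.03502505] [np.float64(34.20458202770951), np.float64(41.10947713273191), np.float64(30.282601244389454), np.float64(36.201742592061564)]
side bare [ 0.45859056 -0.35984767  0.008     ]
seg 261 [0.45638578 0.12994935 0.018     ] [0.45623463 0.12968079 0.018     ] [np.float64(34.085456158570025)] (16.36365509033203, 16.36365509033203)
bare top [  7   9  17  18 283] [ 0.4623347  -0.36298496  0.008     ]
```

```bash
python3 - <<'E'
from h import *
plan([((.48,.21,.27),-58),((.4555,.1298,.2),-55.5),((.4555,.1298,.07),-55.5)])
E
```

```text
tcp [0.5147 0.3021 0.2734] [179.9  -0.  -65.7] w 0.079 gf 0.0 F [-0.1 -0.   0.1] t 20.17
[0.464 0.463 0.022] turn -0.086
[0.367 0.422 0.467] turn -0.028
[-0.    -0.     0.867] turn -0.0
```

>>> send_rows --moves '[{"slide": [0.1, 0.1, 0], "turn": -0.02, "gripper": 1}, {"slide": [0.22, 0.22, 0], "turn": -0.05, "gripper": 1}, {"slide": [0.34, 0.34, 0.02], "turn": -0.086, "gripper": 1}, {"slide": [0.42, 0.42, 0.022], "turn": -0.086, "gripper": 1}, {"slide": [0.464, 0.463, 0.022], "turn": -0.086, "gripper": 1}]'

```text
time_s: 20.58
tcp_pos: [0.4794, 0.2086, 0.2709]
eef_rot: [180.0, -0.0, -58.1]
contact_force: [-0.5, 0.6, -0.6]
gripper_width: 0.0872
gripper_force: 0.0
```

>>> send_rows --moves '[{"slide": [0.1, 0.12, 0.12], "turn": -0.028, "gripper": 1}, {"slide": [0.2, 0.24, 0.25], "turn": -0.028, "gripper": 1}, {"slide": [0.3, 0.36, 0.37], "turn": -0.028, "gripper": 1}, {"slide": [0.367, 0.422, 0.46], "turn": -0.028, "gripper": 1}, {"slide": [0.367, 0.422, 0.467], "turn": -0.028, "gripper": 1}]'

```text
time_s: 21.0
tcp_pos: [0.4538, 0.1276, 0.1986]
eef_rot: [179.8, 0.0, -55.7]
contact_force: [-0.2, 0.7, 0.2]
gripper_width: 0.0876
gripper_force: 0.0
```

>>> send_rows --moves '[{"slide": [0, 0, 0.2], "turn": 0, "gripper": 1}, {"slide": [0, 0, 0.42], "turn": 0, "gripper": 1}, {"slide": [0, 0, 0.65], "turn": 0, "gripper": 1}, {"slide": [0, 0, 0.82], "turn": 0, "gripper": 1}, {"slide": [0, 0, 0.867], "turn": 0, "gripper": 1}]'

```text
time_s: 21.42
tcp_pos: [0.4545, 0.1295, 0.0677]
eef_rot: [179.7, -0.0, -55.6]
contact_force: [-0.4, -0.1, -0.4]
gripper_width: 0.0875
gripper_force: 0.0
```

>>> send_rows --moves '[{"slide": [0, 0, 0], "turn": 0, "gripper": 1}, {"slide": [0, 0, 0], "turn": 0, "gripper": 1}, {"slide": [0, 0, 0], "turn": 0, "gripper": 1}, {"slide": [0, 0, 0], "turn": 0, "gripper": 1}, {"slide": [0, 0, 0], "turn": 0, "gripper": 1}]'

```text
time_s: 21.83
tcp_pos: [0.4566, 0.1307, 0.0723]
eef_rot: [-179.8, 0.0, -55.5]
contact_force: [-0.1, 0.8, -1.1]
gripper_width: 0.0876
gripper_force: 0.0
```

```bash
python3 - <<'E'
from h import *
plan([((.4555,.1298,.003),-55.5)])
E
```

```text
tcp [0.4566 0.1307 0.0723] [-179.8    0.   -55.5] w 0.0876 gf 0.0 F [-0.1  0.8 -1.1] t 21.83
[0.001 0.009 0.462] turn 0.001
```

>>> send_rows --moves '[{"slide": [0, 0.004, 0.12], "turn": 0, "gripper": 1}, {"slide": [0, 0.004, 0.24], "turn": 0, "gripper": 1}, {"slide": [0, 0.004, 0.34], "turn": 0, "gripper": 1}, {"slide": [0, 0.004, 0.42], "turn": 0, "gripper": 1}, {"slide": [0, 0.004, 0.44], "turn": 0, "gripper": 1}]'

```text
time_s: 22.25
tcp_pos: [0.4548, 0.1293, 0.004]
eef_rot: [179.9, 0.0, -55.5]
contact_force: [-1.0, -0.4, -0.6]
gripper_width: 0.0875
gripper_force: 0.0
```

>>> send_rows --moves '[{"slide": [0, 0, 0], "turn": 0, "gripper": 0.6}, {"slide": [0, 0, 0], "turn": 0, "gripper": 0.5}, {"slide": [0, 0, 0], "turn": 0, "gripper": 0.3}, {"slide": [0, 0, 0], "turn": 0, "gripper": 0.3}, {"slide": [0, 0, 0], "turn": 0, "gripper": 0.3}]' --newtons 15

```text
time_s: 22.67
tcp_pos: [0.4557, 0.13, 0.0056]
eef_rot: [-179.9, 0.0, -55.4]
contact_force: [-0.6, -0.4, -0.6]
gripper_width: 0.0598
gripper_force: 0.0
```

>>> send_rows --moves '[{"slide": [0, 0, 0], "turn": 0, "gripper": 0.3}, {"slide": [0, 0, 0], "turn": 0, "gripper": 0.3}, {"slide": [0, 0, 0], "turn": 0, "gripper": 0.3}, {"slide": [0, 0, 0], "turn": 0, "gripper": 0.3}, {"slide": [0, 0, 0], "turn": 0, "gripper": 0.3}]'

```text
time_s: 23.08
tcp_pos: [0.4553, 0.1297, 0.005]
eef_rot: [-180.0, -0.0, -55.5]
contact_force: [-0.3, -0.2, 2.9]
gripper_width: 0.0376
gripper_force: 15.0
```

```bash
python3 - <<'E'
from h import *
plan([((.4545,.1297,.15),-55.5),((.4545,.1297,.21),-55.5),((.48,0,.22),-30),((.48,-.13,.22),-12),((.47,-.26,.2),-4),((.4605,-.3615,.15),-4),((.4605,-.3615,.06),-4)])
E
```

```text
tcp [0.4553 0.1297 0.005 ] [-180.    -0.   -55.5] w 0.0376 gf 15.0 F [-0.3 -0.2  2.9] t 23.08
[-0.003  0.004 -0.967] turn 0.001
[ 0.   0.  -0.4] turn -0.0
[ 0.809  0.35  -0.067] turn -0.283
[0.433 0.751 0.   ] turn -0.2
[0.115 0.862 0.133] turn -0.089
[-0.016  0.679  0.333] turn 0.0
[ 0.  -0.   0.6] turn 0.0
```

>>> send_rows --moves '[{"slide": [0, 0, -0.1], "turn": 0, "gripper": 0.3}, {"slide": [0, 0, -0.3], "turn": 0, "gripper": 0.3}, {"slide": [0, 0, -0.55], "turn": 0, "gripper": 0.3}, {"slide": [0, 0, -0.8], "turn": 0, "gripper": 0.3}, {"slide": [0, 0, -1], "turn": 0, "gripper": 0.3}]'

```text
time_s: 23.5
tcp_pos: [0.4555, 0.1297, 0.1575]
eef_rot: [-179.9, -0.0, -55.4]
contact_force: [0.1, -0.7, -0.9]
gripper_width: 0.0381
gripper_force: 15.0
```

>>> send_rows --moves '[{"slide": [0, 0, -0.15], "turn": 0, "gripper": 0.3}, {"slide": [0, 0, -0.3], "turn": 0, "gripper": 0.3}, {"slide": [0, 0, -0.4], "turn": 0, "gripper": 0.3}, {"slide": [0, 0, -0.4], "turn": 0, "gripper": 0.3}, {"slide": [0, 0, -0.4], "turn": 0, "gripper": 0.3}]'

```text
time_s: 23.92
tcp_pos: [0.4554, 0.1299, 0.2154]
eef_rot: [-179.9, 0.0, -55.5]
contact_force: [-0.4, -0.4, -0.8]
gripper_width: 0.0378
gripper_force: 15.0
```

>>> send_rows --moves '[{"slide": [0.15, 0.07, 0], "turn": -0.05, "gripper": 0.3}, {"slide": [0.32, 0.14, 0], "turn": -0.11, "gripper": 0.3}, {"slide": [0.48, 0.21, 0], "turn": -0.17, "gripper": 0.3}, {"slide": [0.65, 0.28, 0], "turn": -0.23, "gripper": 0.3}, {"slide": [0.809, 0.35, 0], "turn": -0.283, "gripper": 0.3}]'

```text
time_s: 24.33
tcp_pos: [0.4802, -0.0014, 0.2135]
eef_rot: [179.9, 0.1, -29.7]
contact_force: [0.4, 0.5, -0.7]
gripper_width: 0.038
gripper_force: 15.0
```

>>> send_rows --moves '[{"slide": [0.09, 0.15, 0], "turn": -0.04, "gripper": 0.3}, {"slide": [0.18, 0.3, 0], "turn": -0.08, "gripper": 0.3}, {"slide": [0.26, 0.45, 0], "turn": -0.12, "gripper": 0.3}, {"slide": [0.35, 0.6, 0], "turn": -0.16, "gripper": 0.3}, {"slide": [0.433, 0.75, 0], "turn": -0.2, "gripper": 0.3}]'

```text
time_s: 24.75
tcp_pos: [0.48, -0.1312, 0.2134]
eef_rot: [180.0, 0.1, -11.8]
contact_force: [-1.0, 0.4, -0.9]
gripper_width: 0.0378
gripper_force: 15.0
```

>>> send_rows --moves '[{"slide": [0.02, 0.17, 0], "turn": -0.02, "gripper": 0.3}, {"slide": [0.05, 0.34, 0.03], "turn": -0.04, "gripper": 0.3}, {"slide": [0.07, 0.51, 0.06], "turn": -0.06, "gripper": 0.3}, {"slide": [0.09, 0.69, 0.1], "turn": -0.089, "gripper": 0.3}, {"slide": [0.115, 0.862, 0.1], "turn": -0.089, "gripper": 0.3}]'

```text
time_s: 25.17
tcp_pos: [0.4692, -0.2608, 0.1972]
eef_rot: [-179.9, 0.2, -3.8]
contact_force: [-0.0, 0.4, -1.4]
gripper_width: 0.0379
gripper_force: 15.0
```

>>> send_rows --moves '[{"slide": [0, 0.17, 0.05], "turn": 0, "gripper": 0.3}, {"slide": [-0.01, 0.34, 0.13], "turn": 0, "gripper": 0.3}, {"slide": [-0.015, 0.51, 0.22], "turn": 0, "gripper": 0.3}, {"slide": [-0.016, 0.63, 0.3], "turn": 0, "gripper": 0.3}, {"slide": [-0.016, 0.68, 0.33], "turn": 0, "gripper": 0.3}]'

```text
time_s: 25.58
tcp_pos: [0.4593, -0.3628, 0.1466]
eef_rot: [-179.9, 0.3, -4.1]
contact_force: [-0.8, 0.5, -1.2]
gripper_width: 0.0378
gripper_force: 15.0
```

```bash
python3 - <<'E'
from h import *
plan([((.4605,-.3615,.06),-4)])
E
```

```text
tcp [ 0.4593 -0.3628  0.1466] [-179.9    0.3   -4.1] w 0.0378 gf 15.0 F [-0.8  0.5 -1.2] t 25.58
[ 0.008 -0.009  0.577] turn -0.001
```

>>> send_rows --moves '[{"slide": [0.008, -0.004, 0.12], "turn": 0, "gripper": 0.3}, {"slide": [0.008, -0.004, 0.3], "turn": 0, "gripper": 0.3}, {"slide": [0.008, -0.004, 0.48], "turn": 0, "gripper": 0.3}, {"slide": [0.008, -0.004, 0.64], "turn": 0, "gripper": 0.3}, {"slide": [0.008, -0.004, 0.7], "turn": 0, "gripper": 0.3}]'

```text
time_s: 26.0
tcp_pos: [0.4601, -0.3595, 0.0412]
eef_rot: [-179.9, 0.3, -4.0]
contact_force: [-0.6, 1.6, -0.1]
gripper_width: 0.0382
gripper_force: 15.0
```

>>> send_rows --moves '[{"slide": [0, 0, 0], "turn": 0, "gripper": 0.3}, {"slide": [0, 0, 0], "turn": 0, "gripper": 0.3}, {"slide": [0, 0, 0], "turn": 0, "gripper": 0.3}, {"slide": [0, 0, 0], "turn": 0, "gripper": 0.3}, {"slide": [0, 0, 0], "turn": 0, "gripper": 0.3}]'

```text
time_s: 26.42
tcp_pos: [0.4635, -0.3614, 0.0468]
eef_rot: [180.0, -0.1, -4.0]
contact_force: [0.2, -0.1, -1.0]
gripper_width: 0.0376
gripper_force: 15.0
```

```bash
python3 - <<'E'
from h import *
plan([((.4605,-.3615,.0135),-4)])
E
```

```text
tcp [ 0.4635 -0.3614  0.0468] [ 1.8e+02 -1.0e-01 -4.0e+00] w 0.0376 gf 15.0 F [ 0.2 -0.1 -1. ] t 26.42
[-0.02   0.002  0.222] turn 0.0
```

>>> send_rows --moves '[{"slide": [-0.013, 0, 0.05], "turn": 0, "gripper": 0.3}, {"slide": [-0.013, 0, 0.1], "turn": 0, "gripper": 0.3}, {"slide": [-0.013, 0, 0.15], "turn": 0, "gripper": 0.3}, {"slide": [-0.013, 0, 0.19], "turn": 0, "gripper": 0.3}, {"slide": [-0.013, 0, 0.2], "turn": 0, "gripper": 0.3}]'

```text
time_s: 26.83
tcp_pos: [0.4597, -0.3606, 0.0136]
eef_rot: [-180.0, 0.1, -4.0]
contact_force: [0.0, -0.3, 0.5]
gripper_width: 0.0377
gripper_force: 15.0
```

>>> send_rows --moves '[{"slide": [0, 0, 0], "turn": 0, "gripper": 0.3}, {"slide": [0, 0, 0], "turn": 0, "gripper": 0.3}, {"slide": [0, 0, 0], "turn": 0, "gripper": 0.3}, {"slide": [0, 0, 0], "turn": 0, "gripper": 0.3}, {"slide": [0, 0, 0], "turn": 0, "gripper": 0.3}]'

```text
time_s: 27.25
tcp_pos: [0.4609, -0.361, 0.0157]
eef_rot: [180.0, -0.0, -4.0]
contact_force: [0.6, 0.8, -0.1]
gripper_width: 0.0378
gripper_force: 15.0
```

```bash
python3 - <<'E'
from h import *
plan([((.4605,-.3615,.0135),-4)])
E
```

```text
tcp [ 0.4609 -0.361   0.0157] [180.  -0.  -4.] w 0.0378 gf 15.0 F [ 0.6  0.8 -0.1] t 27.25
[-0.003  0.003  0.015] turn 0.0
```

Next I lower about 2 mm, release with limited opening, and lift.

>>> send_rows --moves '[{"slide": [-0.002, 0.002, 0.01], "turn": 0, "gripper": 0.3}, {"slide": [-0.002, 0.002, 0.016], "turn": 0, "gripper": 0.3}, {"slide": [-0.002, 0.002, 0.016], "turn": 0, "gripper": 0.3}, {"slide": [-0.002, 0.002, 0.016], "turn": 0, "gripper": 0.45}, {"slide": [-0.002, 0.002, 0.016], "turn": 0, "gripper": 0.5}]'

```text
time_s: 27.67
tcp_pos: [0.4604, -0.3612, 0.0129]
eef_rot: [-180.0, 0.0, -4.0]
contact_force: [0.4, -0.5, -0.6]
gripper_width: 0.0417
gripper_force: 0.0
```

>>> send_rows --moves '[{"slide": [0, 0, 0], "turn": 0, "gripper": 0.55}, {"slide": [0, 0, 0], "turn": 0, "gripper": 0.55}, {"slide": [0, 0, 0], "turn": 0, "gripper": 0.55}, {"slide": [0, 0, 0], "turn": 0, "gripper": 0.55}, {"slide": [0, 0, 0], "turn": 0, "gripper": 0.55}]'

```text
time_s: 28.08
tcp_pos: [0.4604, -0.3612, 0.0129]
eef_rot: [-180.0, 0.0, -4.0]
contact_force: [0.3, 0.1, -0.7]
gripper_width: 0.048
gripper_force: 0.0
```

>>> send_rows --moves '[{"slide": [0, 0, -0.1], "turn": 0, "gripper": 0.55}, {"slide": [0, 0, -0.3], "turn": 0, "gripper": 0.55}, {"slide": [0, 0, -0.55], "turn": 0, "gripper": 0.55}, {"slide": [0, 0, -0.8], "turn": 0, "gripper": 0.55}, {"slide": [0, 0, -1], "turn": 0, "gripper": 0.55}]'

```text
time_s: 28.5
tcp_pos: [0.4607, -0.3615, 0.1659]
eef_rot: [179.9, -0.1, -4.0]
contact_force: [0.4, -0.8, -0.1]
gripper_width: 0.048
gripper_force: 0.0
```

>>> send_rows --moves '[{"slide": [0, -0.2, -0.1], "turn": 0, "gripper": 0.55}, {"slide": [0, -0.4, -0.2], "turn": 0, "gripper": 0.55}, {"slide": [0, -0.6, -0.2], "turn": 0, "gripper": 0.55}, {"slide": [0, -0.8, -0.2], "turn": 0, "gripper": 0.55}, {"slide": [0, -1, -0.2], "turn": 0, "gripper": 0.55}]'

```text
time_s: 28.92
tcp_pos: [0.4707, -0.2103, 0.1934]
eef_rot: [-180.0, -0.1, -4.0]
contact_force: [0.3, 0.0, 0.3]
gripper_width: 0.0483
gripper_force: 0.0
```

>>> send_rows --moves '[{"slide": [0, -0.2, 0], "turn": 0, "gripper": 0.55}, {"slide": [0, -0.4, 0], "turn": 0, "gripper": 0.55}, {"slide": [0, -0.6, 0], "turn": 0, "gripper": 0.55}, {"slide": [0, -0.8, 0], "turn": 0, "gripper": 0.55}, {"slide": [0, -1, 0], "turn": 0, "gripper": 0.55}]'

```text
time_s: 29.33
tcp_pos: [0.481, -0.0605, 0.1932]
eef_rot: [-180.0, -0.0, -4.0]
contact_force: [0.2, 0.5, -0.2]
gripper_width: 0.0483
gripper_force: 0.0
```

```bash
python3 - <<'E'
from h import *
plan([])
c=optics.capture("top"); d=optics.capture("side")
def darks(c,x0,x1,y0,y1):
    h=cv2.cvtColor(c["img"],cv2.COLOR_RGB2HSV)[y0:y1,x0:x1]
    m=((h[...,2]<95)&(h[...,1]>60)).astype(np.uint8)
    n,l,st,ce=cv2.connectedComponentsWithStats(m)
    P=np.array([ray(c,*(ce[i]+[x0,y0]),.026) for i in range(1,n) if 35<st[i,4]<400]); print(np.round(P,4).tolist(),st[1:,4])
darks(c,405,500,195,285); darks(d,285,400,345,440)
a=cv2.resize(c["img"][190:300,400:520],(400,367),interpolation=cv2.INTER_CUBIC)
b=cv2.resize(d["img"][335:445,270:390],(400,367),interpolation=cv2.INTER_CUBIC)
cv2.imwrite("pics/f.png",np.hstack([a,b])[:,:,::-1])
E
```

```text
tcp [ 0.481  -0.0605  0.1932] [-180.   -0.   -4.] w 0.0483 gf 0.0 F [ 0.2  0.5 -0.2] t 29.33
[] [ 1 15 16  1  1 17  1 12  1 19  1 16  1]
[[0.4416, -0.2729, 0.026], [0.5564, -0.3151, 0.026], [0.5643, -0.2903, 0.026], [0.5085, -0.3122, 0.026], [0.5143, -0.2867, 0.026], [0.4642, -0.2828, 0.026], [0.4613, -0.3107, 0.026], [0.5506, -0.3908, 0.026], [0.5583, -0.3682, 0.026], [0.5027, -0.3884, 0.026], [0.5087, -0.3645, 0.026], [0.4577, -0.3593, 0.026], [0.4558, -0.3855, 0.026], [0.5016, -0.4129, 0.026]] [110 296 175 290 176 178   3 269 362 227 341 231 233   9   7 276 304]
```

View pics/f.png

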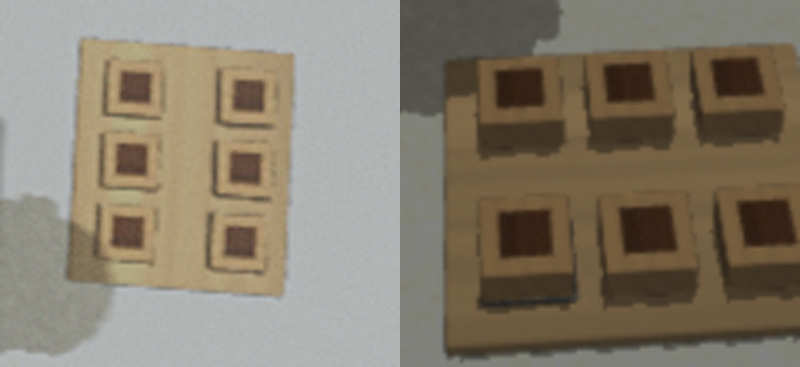

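In both views the block sits in the bare place in line with its neighbours. Comparing its dark centre with the glued blocks' grid puts it about 1.5 mm off. The gripper is clear, so I hand in.

```bash
python3 -c "
from plant import order
print(order.close_job())"
```

```text
the job is handed in; nothing more can be done
None
```

I dipped the brush, touched it to the bare place and hung it back in its own slot, then set the block in place about 1.5 mm off centre by the side camera. The job was handed in at about 29 s, but the hand-in call returned no pass or fail.

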